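# Unscrew the transit cap from the lobed cylinder

## Task

Three capped steel cylinders stand on the granite surface plate. On the one with the six-lobed base, unscrew the knurled grey plastic cap anticlockwise, about a third of a turn, until its thread lets go, lift it clear, and set it down gently, knob up, inside the shallow wooden tray.

Things in the scene. Friction and masses are not known exactly. Their poses are not given: they have to be found in the camera images.
- cap_centre (a point): Half-way up the loose 64 mm high grey plastic cap (0.09-0.15 kg), z up. Round skirt 64 mm across, from 32 mm below this point to 4 mm below; above it a round knurled knob 40 mm across, up to 32 mm above: grip it at any yaw, about 20 mm above this point. Coarse right-hand thread, already slackened: anticlockwise seen from above it climbs 1.9 mm per rad, under 0.5 N m. It cannot be pulled off unturned.
- cap_dot (a point): Black dot on the skirt's flat top, 27 mm from the cap's axis along the cap's x. Its bearing about the axis, anticlockwise from the cylinder's x axis, is 22 to 48 degrees at the start; the thread lets go at 121 and a stop blocks the cap at 166, so an anticlockwise turn of 105 to 115 degrees always frees it. It then lifts straight off (best between 126 and 164).
- cylinder: Steel cylinder under the cap, fixed: dark base with six round lobes, 136 mm across, 16 mm thick; body 60 mm across up to 70 mm; threaded neck, hidden in the cap, up to 98 mm. Origin: centre of the underside, z up, x towards the middle of a lobe. Two bystanders of the same height, with round and square bases and tight caps of the same look, stand 140 mm or more away, axis to axis.
- tray_in (a point): Centre of the inner floor (5 mm above the plate) of a fixed, empty, shallow wooden tray: outside 160 mm along its x axis, 200 mm along its y axis; walls 5 mm thick, 22 mm high above the plate.
Things that resemble listed ones, but are neither listed nor needed, are in the scene too. Leave any pink or turquoise look-alike of the part that bears cap_centre alone.

How it is judged:
By the outcome, as a careful person would: the job done as asked, in the order asked, and still so for the second after the job is handed in, with the robot touching nothing.
It also fails if it takes over 38 s, if anything falls off the work surface, if the arm or the gripper's body presses on something with over 40 N, if the wrist force passes 120 N, or if a joint passes its speed limit or range.

## Robot

A 6-joint arm with a two-finger parallel gripper is mounted at the origin on the work surface. World frame = base frame: x ahead of the robot, y to its left, z up, the work surface at z = 0. Lengths are in m, angles in rad, forces in N, time in s.
With the tool pointing down it reaches from about 0.375 to 0.975 m from the base axis. Payload 3.8 kg.
Tool frame: the origin (TCP) lies midway between the tips of the shut fingers; the grasp point (between the pads) lies 19 mm behind it; z points along the fingers, y is the direction in which the jaws open and shut (so a half turn about z gives the same grasp; the last joint's range is limited). The gripper opens to 85 mm and grips with 20 to 120 N. Pads are 22 mm wide; open, the fingers measure 114 mm over their backs; the gripper's body (76 mm by 85 mm) begins 54 mm behind the grasp point. The pads swing forward as they close: fully open they stand 13 mm farther back than shut.
Start: joints at [-1.341, 0.264, 1.604, -0, 1.274, -0.037], TCP at [0.178, -0.651, 0.231] pointing down, gripper open.
Joint ranges: [-2.63, 2.63], [-0.94, 2.18], [0.31, 2.57], [-1.31, 4.45], [0, 2.66], [-2.55, 2.55]. Speed limits (rad/s): [2.57, 2.57, 3.14, 3.14, 3.14, 3.14].

## Interface

Orientations are given as a rotation vector (axis times angle).
In Python, from workcell import bot gives the robot as it stands. The module is installed in compiled form; this text tells all that it offers.
- The arm moves only by the tool play_rows, never from a script. Its argument "series" is a list of rows, each an object with "translation": the shift along the tool's x, y, z in m, a list of three; "spin": the turn about the tool's z in units of 5 degrees (1.0 is 5 degrees). In form: [{"translation": [dx, dy, dz], "spin": spin}, ...]. A call has 1 to 5 rows; each row shifts and turns the commanded pose from where the row before left it, along the tool's axes as they then stand; what a row does not reach is not made up. A row lasts 1/10 s, in which the tool goes at most 50 mm and 8.59 degrees, less where a joint would pass 70% of its speed; a pose out of reach is approached as far as the arm can. A call is refused whole if a number of a shift passes 0.05 or a number of a turn 1, either way. A call with a gripper value outside its range is refused whole. "jaw" is the gripper's target within -1 to 1 (fully open at 1, half-way at 0, shut at -1), set as the call begins (left out, the last holds). The fingers move at their own pace and stop on an object; "force" is the grip in N (left out, the last holds). Time passes only in rows, so rows that do not move let the fingers close. It gives the time, the measured TCP pose, the force and the opening at its end, in the units of the state.
- bot.read_state(): the state, without advancing time (a new reading comes with each control period).
- bot.read_camera(name): name is "side" or "top"; returns the picture (384x512x3 uint8, blue, green, red); there is no depth.
- bot.get_calibration(name): a dict with "fov_y" (degrees; the focal length in pixels is half the picture's height over the tangent of half this angle, whatever the lens; pixels are square), "cx", "cy" (the principal point, pixels), "R" (3x3) and "t" (3): a world point X has camera coordinates R X + t. Camera axes: x right, y down, z forward; pixel columns grow to the right and rows downward; lengths in m; the calibration is good to about 2 mm. A picture is of the moment at which its call begins. get_calibration takes no time and is no camera call.
- bot.finish_job(): hands the job in, once; it reports no verdict.
The state is a dict: "time": time; "q": joint angles; "joint_vel": joint speeds; "joint_torque": joint torques, N m; "tool_pos": TCP position; "tcp_rot": TCP orientation; "wrist_force": force on the tool from outside, world axes, zero at the start; "torque": the same for the moment, N m; "width": opening from 0.0 (shut) to 1.0 (fully open).
Only numpy, scipy, OpenCV 4.12 (cv2) and the standard library are available. Lean on these libraries where they do the work, as an engineer would, in place of code of your own. Each camera call takes 0.05 s, during which the arm holds its last target. There are 200 camera calls.

## Working session

There is one attempt and no reset: what is moved stays moved. The work goes in short steps, Python scripts to look and compute and a tool call to move; the robot and the scene stay as the last step left them, time stands still between calls to the robot, and variables do not carry over. Pictures are saved under pics/ and viewed, about 8 in all and at most 12, crops included, and the job is handed in when it is done.

Besides the shell and the picture viewer there is one more tool, called as name([rows], argument=value, ...), one row to a line, values as JSON. play_rows: Moves the arm, as the interface text tells. Its arguments: {"type":"object","properties":{"series":{"type":"array","items":{"type":"object","properties":{"translation":{"type":"array","items":{"type":"number"}},"spin":{"type":"number"}}}},"jaw":{"type":"number"},"force":{"type":"number"}},"required":["series"]}

```bash
mkdir -p pics
python3 - <<'E'
from workcell import bot
import cv2
for n in ("top","side"):
    c=bot.get_calibration(n); print(n,{k:(v.tolist() if hasattr(v,'tolist') else v) for k,v in c.items()})
    cv2.imwrite(f"pics/{n}0.png",bot.read_camera(n))
print(bot.read_state())
E
```

```text
top {'fov_y': 54.60055269201673, 'cx': 261.4896894475319, 'cy': 187.21738089777855, 'R': [[0.010862631541395962, -0.9994714856472816, -0.030639070057878092], [-0.983152040923382, -0.005083966355320102, -0.1827189582782423], [0.18246662068494598, 0.03210767297880158, -0.9826876562121366]], 't': [0.008354757698798997, 0.6482453704787262, 0.8542862922979989]}
side {'fov_y': 52.77052564913421, 'cx': 259.6394241930821, 'cy': 192.35712877003874, 'R': [[-0.7215391088400286, -0.6920654347299937, -0.020657891139275162], [-0.44995403936115486, 0.4913759894933277, -0.7457150926540467], [0.5262344314817473, -0.5287675018393604, -0.6659446314233971]], 't': [0.46383041267210384, 0.3439764396822957, 0.6997637486758373]}
{'time': 0.1, 'q': array([-1.34093262e+00,  2.64691996e-01,  1.60527906e+00, -1.36191106e-05,
        1.27369643e+00, -3.68770406e-02]), 'joint_vel': array([ 0.00018496, -0.00174525, -0.0031532 , -0.00152504, -0.00032811,
       -0.00152031]), 'joint_torque': array([ 9.34471536e-04, -5.16703677e+01, -3.68589950e+01, -6.11703882e-06,
        6.22407519e-03, -1.78484026e-05]), 'tool_pos': array([ 0.17777633, -0.65046417,  0.23005449]), 'tcp_rot': array([-3.11164681e+00, -4.17486108e-01,  3.34132036e-04]), 'wrist_force': array([-0.67075253,  0.7040085 ,  1.07962218]), 'torque': array([0.03150397, 0.03765459, 0.0588171 ]), 'width': 1.000086914093911}
```

View pics/top0.png

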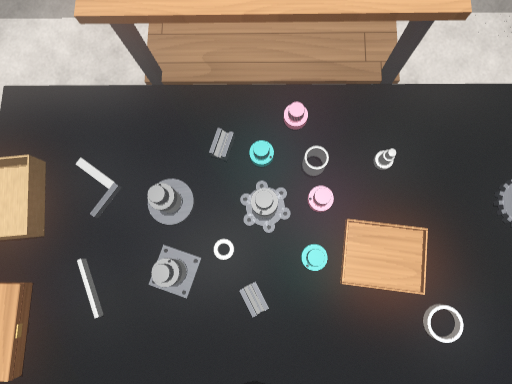

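View pics/side0.png

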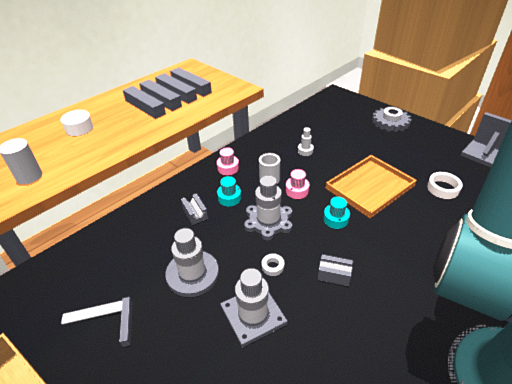

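The top view shows three grey-capped cylinders: a round base at (170,200), a square base at (175,270) and a six-lobed base at (264,205). The six-lobed one fits the description. The shallow tray is at (386,256). In the side view the lobed one is at (268,205). I'll confirm in an enlarged crop.

```bash
cat > h.py <<'E'
import numpy as np
from workcell import bot
def cal(n):
    c=bot.get_calibration(n); f=192/np.tan(np.radians(c['fov_y'])/2)
    return f,c['cx'],c['cy'],np.array(c['R']),np.array(c['t'])
def ray(n,p):
    f,cx,cy,R,t=cal(n); d=R.T@np.array([(p[0]-cx)/f,(p[1]-cy)/f,1]); return -R.T@t,d
def atz(n,p,z):
    o,d=ray(n,p); return o+d*(z-o[2])/d[2]
def proj(n,X):
    f,cx,cy,R,t=cal(n); c=R@np.asarray(X)+t; return np.array([f*c[0]/c[2]+cx,f*c[1]/c[2]+cy])
E
python3 - <<'E'
from h import *
import cv2
a=cv2.imread('pics/top0.png'); b=cv2.imread('pics/side0.png')
A=cv2.resize(a[170:240,230:300],(400,400),interpolation=cv2.INTER_CUBIC)
B=cv2.resize(b[165:245,228:308],(400,400),interpolation=cv2.INTER_CUBIC)
cv2.imwrite('pics/crop0.png',np.hstack([A,B]))
# tray outer top rim corners (z=.022)
for p in [(344,220),(428,228),(425,293),(341,284)]: print(p,atz('top',p,.022).round(4))
for p in [(371,157),(416,182),(371,214),(326,186)]: print('s',p,atz('side',p,.022).round(4))
print('base',atz('top',(265,207),.016),atz('side',(269,219),.016))
E
```

```text
(344, 220) [ 0.5728 -0.1927  0.022 ]
(428, 228) [ 0.5546 -0.3988  0.022 ]
(425, 293) [ 0.3989 -0.3808  0.022 ]
(341, 284) [ 0.4172 -0.1809  0.022 ]
s (371, 157) [ 0.5443 -0.3869  0.022 ]
s (416, 182) [ 0.389  -0.3695  0.022 ]
s (371, 214) [ 0.4132 -0.175   0.022 ]
s (326, 186) [ 0.5641 -0.1862  0.022 ]
base [0.60501162 0.00548285 0.016     ] [0.59789347 0.01151272 0.016     ]
```

View pics/crop0.png

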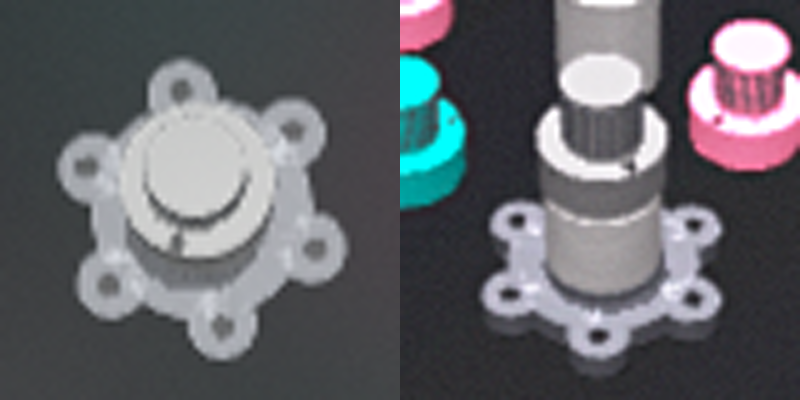

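Confirmed: the base in the crop has six lobes, and the grey cap has its dot at crop (178,240) in the top view and (628,166) in the side view. Next I work out the pose.

Run:
```python
from h import *
T=lambda p:(230+(p[0]+.5)/400*70-.5,170+(p[1]+.5)/400*70-.5)
S=lambda p:(228+(p[0]-400+.5)/5-.5,165+(p[1]+.5)/5-.5)
H=np.array([atz('top',T(p),.016) for p in [(182,90),(295,130),(316,247),(223,327),(110,284),(87,166)]])
c=H.mean(0);d=H-c
print('top c',c,np.hypot(d[:,0],d[:,1]).round(4),(np.degrees(np.arctan2(d[:,1],d[:,0]))%60).round(1))
G=np.array([atz('side',S(p),.016) for p in [(517,220),(692,298),(693,225),(510,294),(597,335)]])
c2=G[:4].mean(0);d=G-c2
print('side c',c2,np.hypot(d[:,0],d[:,1]).round(4),(np.degrees(np.arctan2(d[:,1],d[:,0]))%60).round(1))
for z in (.132,.136): print(z,atz('top',T((195,168)),z),atz('side',S((601,80)),z))
# triangulated cap top
def tri(p,q):
    o,d=ray('top',p);u,e=ray('side',q);d/=np.linalg.norm(d);e/=np.linalg.norm(e)
    A=np.eye(3)-np.outer(d,d);B=np.eye(3)-np.outer(e,e);X=np.linalg.solve(A+B,A@o+B@u);return X,np.linalg.norm(np.cross(d,e)@(o-u))/np.linalg.norm(np.cross(d,e))
print('tri top',tri(T((195,168)),S((601,80))))
D,g=tri(T((178,240)),S((628,166)));print('tri dot',D,g)
print('dot z.106',atz('top',T((178,240)),.108),atz('side',S((628,166)),.108))
for cc,n,p in((c,'top',T((178,240))),(c2,'side',S((628,166)))):
    v=atz(n,p,.108)-cc;print('bearing',np.degrees(np.arctan2(v[1],v[0])),np.hypot(*v[:2]))
```

```text
top c [0.60819486 0.00564417 0.016     ] [0.0539 0.0542 0.0538 0.0544 0.0535 0.0549] [10.2 10.2 10.8 10.3 10.7 10.8]
side c [0.60612073 0.0058224  0.016     ] [0.054  0.0534 0.0536 0.0536 0.0536] [10.5 10.8 10.2 10.9  9.8]
0.132 [0.60789629 0.00592328 0.132     ] [0.61033051 0.00154663 0.132     ]
0.136 [0.60728364 0.00581819 0.136     ] [0.60707019 0.00501572 0.136     ]
tri top (array([0.60694204, 0.00561393, 0.13651535]), np.float64(0.0006430259194106575))
tri dot [0.58274022 0.0130854  0.10078943] 0.0009025833696324963
dot z.106 [0.5822531  0.01310597 0.108     ] [0.57707288 0.0186786  0.108     ]
bearing 163.9528110451953 0.026993580991226587
bearing 156.12644339440598 0.031765692947092146
```

Axis is about (0.607, 0.006), with the cap centre at z≈0.104. Lobe phase is 10.5° and dot bearing 163° world, which puts the dot about 32° from cylinder x. A 112° turn should therefore end near 144°. Keeping the present yaw leaves joint 6 enough range, so I transit at z≈0.23.

play_rows([
  {"translation": [0.036,-0.032,0],"spin": 0},
  {"translation": [0.036,-0.032,0],"spin": 0},
  {"translation": [0.036,-0.032,0],"spin": 0},
  {"translation": [0.036,-0.032,0],"spin": 0},
  {"translation": [0.036,-0.032,0],"spin": 0},
], jaw=1, force=50)

```text
time: 0.6
tool_pos: [0.3099, -0.4473, 0.2307]
tcp_rot: [-3.113, -0.417, 0.0]
wrist_force: [0.9, -0.1, 0.4]
width: 0.997
```

play_rows([
  {"translation": [0.036,-0.032,0],"spin": 0},
  {"translation": [0.036,-0.032,0],"spin": 0},
  {"translation": [0.036,-0.032,0],"spin": 0},
  {"translation": [0.036,-0.032,0],"spin": 0},
  {"translation": [0.036,-0.032,0],"spin": 0},
])

```text
time: 1.1
tool_pos: [0.4413, -0.2456, 0.231]
tcp_rot: [-3.114, -0.418, 0.0]
wrist_force: [0.5, 0.1, -0.8]
width: 0.997
```

play_rows([
  {"translation": [0.036,-0.032,0],"spin": 0},
  {"translation": [0.036,-0.032,0],"spin": 0},
  {"translation": [0.036,-0.032,0],"spin": 0},
  {"translation": [0.036,-0.032,0],"spin": 0},
  {"translation": [0.0,0.0,0],"spin": 0},
])

```text
time: 1.6
tool_pos: [0.5481, -0.0813, 0.2309]
tcp_rot: [-3.11, -0.426, -0.002]
wrist_force: [0.9, -0.1, -0.3]
width: 1.002
```

play_rows([
  {"translation": [0.027,-0.023,0],"spin": 0},
  {"translation": [0.027,-0.023,0],"spin": 0},
  {"translation": [0.026,-0.022,0],"spin": 0},
  {"translation": [0.0,0.0,0.03],"spin": 0},
  {"translation": [0.0,0.0,0],"spin": 0},
])

```text
time: 2.1
tool_pos: [0.6022, 0.0009, 0.1967]
tcp_rot: [-3.112, -0.42, 0.013]
wrist_force: [-0.1, 0.3, -1.1]
width: 0.997
```

Run:
```python
from h import *
import cv2
a=bot.read_camera('top');b=bot.read_camera('side');cv2.imwrite('pics/top1.png',a);cv2.imwrite('pics/side1.png',b)
s=bot.read_state();print(s['tool_pos'],s['tcp_rot'],s['q'])
print(proj('side',s['tool_pos']),proj('side',[.607,.0057,.136]))
B=cv2.resize(b[110:230,200:330],(650,600),interpolation=cv2.INTER_CUBIC)
cv2.imwrite('pics/crop1.png',B)
```

```text
[ 6.03758358e-01 -5.41059287e-05  2.00011622e-01] [-3.11351948 -0.41723477  0.00586141] [-4.11037979e-02  1.54373599e-01  1.79392408e+00 -4.45751607e-04
  1.19701113e+00  1.26342845e+00]
[270.18743594 158.71602534] [267.6266771  180.74873541]
```

View pics/crop1.png

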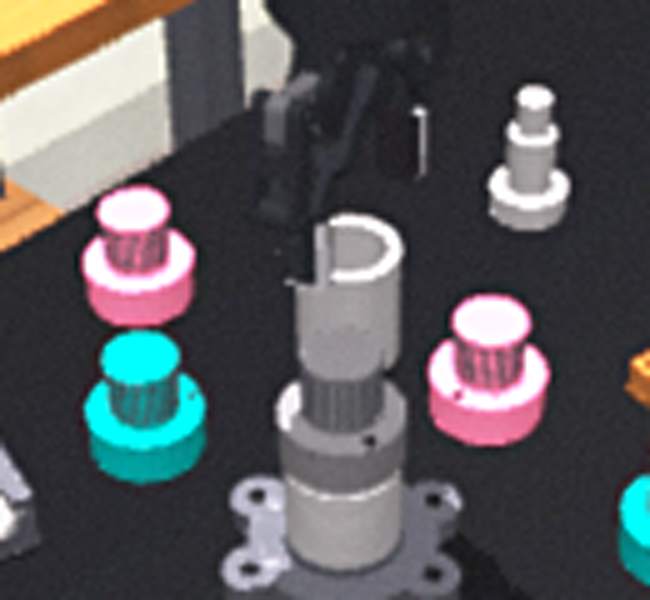

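The crop shows the open jaws above the lobed cylinder's cap, with finger tips near crop (315,283) and (415,177). Remaining correction is about (+3, +6) mm. I descend now.

play_rows([
  {"translation": [0.0047,-0.0047,0.02],"spin": 0},
  {"translation": [0,0,0.025],"spin": 0},
  {"translation": [0,0,0.025],"spin": 0},
  {"translation": [0,0,0.022],"spin": 0},
  {"translation": [0,0,0],"spin": 0},
])

```text
time: 2.7
tool_pos: [0.6059, 0.0053, 0.1069]
tcp_rot: [-3.113, -0.416, 0.009]
wrist_force: [0.0, 0.7, 0.5]
width: 1.003
```

Run:
```python
from h import *
import cv2
b=bot.read_camera('side');a=bot.read_camera('top')
s=bot.read_state();print(s['tool_pos'],s['tcp_rot'],s['wrist_force'])
B=cv2.resize(b[130:230,210:320],(440,400),interpolation=cv2.INTER_CUBIC)
A=cv2.resize(a[160:250,220:310],(360,360),interpolation=cv2.INTER_CUBIC)
A=cv2.copyMakeBorder(A,0,40,0,0,cv2.BORDER_CONSTANT)
cv2.imwrite('pics/crop2.png',np.hstack([B,A]))
```

```text
[0.60874778 0.00551137 0.1103456 ] [3.11370082e+00 4.16129569e-01 7.36247256e-04] [-0.26366505  0.9995878   1.07744552]
```

View pics/crop2.png

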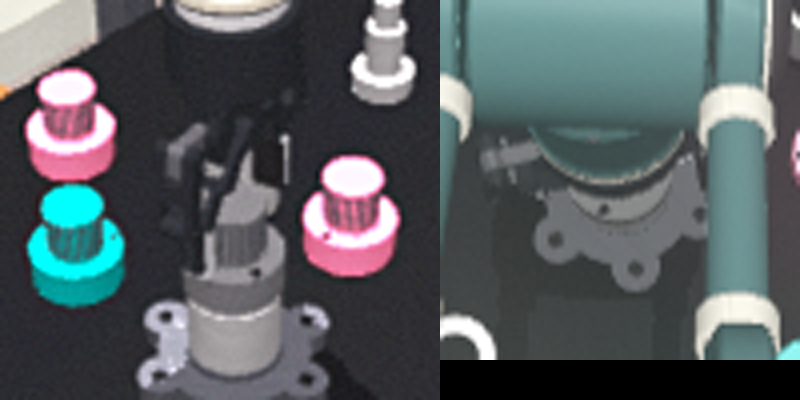

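The jaws straddle the knob of the lobed cylinder's cap at side crop (240,235). I drop 7 mm more and close.

play_rows([
  {"translation": [-0.0015,0,0.007],"spin": 0},
  {"translation": [0,0,0],"spin": 0},
])

```text
time: 3.0
tool_pos: [0.6075, 0.0056, 0.1032]
tcp_rot: [3.114, 0.417, 0.002]
wrist_force: [0.1, 0.2, 0.6]
width: 0.999
```

play_rows([
  {"translation": [0,0,0],"spin": 0},
  {"translation": [0,0,0],"spin": 0},
  {"translation": [0,0,0],"spin": 0},
  {"translation": [0,0,0],"spin": 0},
  {"translation": [0,0,0],"spin": 0},
], jaw=-1, force=60)

```text
time: 3.5
tool_pos: [0.6074, 0.006, 0.1029]
tcp_rot: [3.114, 0.418, 0.001]
wrist_force: [-1.0, 0.1, 3.1]
width: 0.456
```

play_rows([
  {"translation": [0,0,0],"spin": 0},
  {"translation": [0,0,0],"spin": 0},
  {"translation": [0,0,0],"spin": 0},
])

```text
time: 3.8
tool_pos: [0.6074, 0.0061, 0.1028]
tcp_rot: [3.114, 0.418, 0.001]
wrist_force: [-1.5, 0.8, 5.0]
width: 0.455
```

Run:
```python
from h import *
s=bot.read_state();print(s)
```

```text
{'time': 3.8, 'q': array([-3.10879363e-02,  2.46909877e-01,  1.87519394e+00,  1.36417947e-04,
        1.01877887e+00,  1.27277165e+00]), 'joint_vel': array([-1.89268453e-03, -9.61334389e-05, -1.77876289e-03,  6.92071468e-04,
       -9.21404798e-04,  4.42446966e-04]), 'joint_torque': array([-2.22433191e-01, -4.35214806e+01, -3.08988118e+01, -9.51752951e-02,
       -3.66671551e-01,  6.40614453e-03]), 'tool_pos': array([0.60744477, 0.00606215, 0.10280335]), 'tcp_rot': array([3.11366537e+00, 4.17947905e-01, 1.13003150e-03]), 'wrist_force': array([-1.50132236,  0.81246774,  4.95108716]), 'torque': array([0.08292415, 0.22939791, 0.05874323]), 'width': 0.45499547468948914}
```

The knob is held (38.7 mm) and side forces are small, so centring is good. Anticlockwise from above is negative spin. I turn with a climb of 0.17 mm per row, five degrees at a time.

play_rows([
  {"translation": [0,0,-0.00017],"spin": -1},
  {"translation": [0,0,-0.00017],"spin": -1},
  {"translation": [0,0,-0.00017],"spin": -1},
  {"translation": [0,0,-0.00017],"spin": -1},
  {"translation": [0,0,-0.00017],"spin": -1},
])

```text
time: 4.3
tool_pos: [0.6072, 0.006, 0.1029]
tcp_rot: [-2.948, -1.087, -0.0]
wrist_force: [0.6, 0.5, 2.3]
width: 0.454
```

Run:
```python
from h import *
import cv2
b=bot.read_camera('side')
s=bot.read_state();print(s['tool_pos'],s['tcp_rot'],s['wrist_force'],s['torque'],s['width'])
cv2.imwrite('pics/crop3.png',cv2.resize(b[165:225,240:300],(480,480),interpolation=cv2.INTER_CUBIC))
```

```text
[0.60716229 0.00599927 0.10290942] [2.94573688e+00 1.09178564e+00 1.95221701e-04] [-0.21948679  0.09209176  1.9373153 ] [ 0.05244115 -0.03370473  0.00284732] 0.4511562875764262
```

View pics/crop3.png

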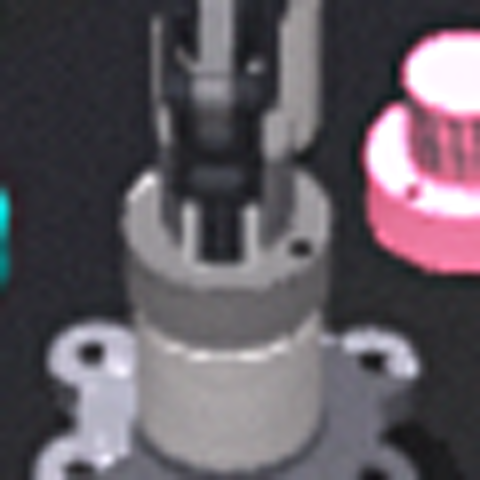

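The dot has moved right to crop (300,247), so the cap is turning with the jaws. I continue to 112° in all.

play_rows([
  {"translation": [0,0,-0.00017],"spin": -1},
  {"translation": [0,0,-0.00017],"spin": -1},
  {"translation": [0,0,-0.00017],"spin": -1},
  {"translation": [0,0,-0.00017],"spin": -1},
  {"translation": [0,0,-0.00017],"spin": -1},
])

```text
time: 4.85
tool_pos: [0.6068, 0.0061, 0.1033]
tcp_rot: [-2.643, -1.697, 0.001]
wrist_force: [0.8, 0.4, 0.7]
width: 0.452
```

play_rows([
  {"translation": [0,0,-0.00017],"spin": -1},
  {"translation": [0,0,-0.00017],"spin": -1},
  {"translation": [0,0,-0.00017],"spin": -1},
  {"translation": [0,0,-0.00017],"spin": -1},
  {"translation": [0,0,-0.00017],"spin": -1},
])

```text
time: 5.35
tool_pos: [0.6067, 0.0061, 0.1041]
tcp_rot: [-2.213, -2.228, 0.001]
wrist_force: [1.0, 1.3, 0.2]
width: 0.448
```

play_rows([
  {"translation": [0,0,-0.00017],"spin": -1},
  {"translation": [0,0,-0.00017],"spin": -1},
  {"translation": [0,0,-0.00017],"spin": -1},
  {"translation": [0,0,-0.00017],"spin": -1},
  {"translation": [0,0,0],"spin": 0},
])

```text
time: 5.85
tool_pos: [0.6066, 0.006, 0.1048]
tcp_rot: [-1.796, -2.576, 0.001]
wrist_force: [0.3, -0.4, -0.1]
width: 0.454
```

Run:
```python
from h import *
import cv2
b=bot.read_camera('side');a=bot.read_camera('top')
s=bot.read_state();print(s['tool_pos'],s['tcp_rot'],s['wrist_force'],s['torque'],s['width'],s['q'][5])
B=cv2.resize(b[165:225,240:300],(400,400),interpolation=cv2.INTER_CUBIC)
A=cv2.resize(a[165:245,225:305],(400,400),interpolation=cv2.INTER_CUBIC)
cv2.imwrite('pics/crop4.png',np.hstack([B,A]))
for n,p in (('crop0',(273.2,197.8)),('crop3',(277.1,195.4))):
    v=atz('side',p,.101)-[.607,.006,.101];print(n,np.degrees(np.arctan2(v[1],v[0])),np.hypot(*v[:2]))
for t in range(160,290,10): print(t,proj('side',[.607+.027*np.cos(np.radians(t)),.006+.027*np.sin(np.radians(t)),.102]).round(1),proj('top',[.607+.027*np.cos(np.radians(t)),.006+.027*np.sin(np.radians(t)),.102]).round(1))
```

```text
[0.60664223 0.00591762 0.10484185] [-1.79877917e+00 -2.57469115e+00  9.79452584e-04] [-0.3374191   0.04752028 -0.6628599 ] [-0.03744291 -0.03704723  0.00945416] 0.4589694553543467 -0.38236668682759534
crop0 164.17508635692172 0.025791503821392895
crop3 -167.61353825919073 0.026610586429976494
160 [272.8 198.1] [259.9 212.2]
170 [274.4 197.3] [261.9 212.7]
180 [275.8 196.5] [263.9 212.9]
190 [277.  195.4] [265.9 212.7]
200 [277.9 194.3] [267.9 212.2]
210 [278.4 193. ] [269.7 211.4]
220 [278.7 191.8] [271.4 210.2]
230 [278.6 190.5] [272.9 208.8]
240 [278.1 189.2] [274.  207.2]
250 [277.4 188.1] [274.9 205.3]
260 [276.3 187. ] [275.4 203.4]
270 [275.  186.1] [275.6 201.4]
280 [273.5 185.4] [275.4 199.4]
```

View pics/crop4.png

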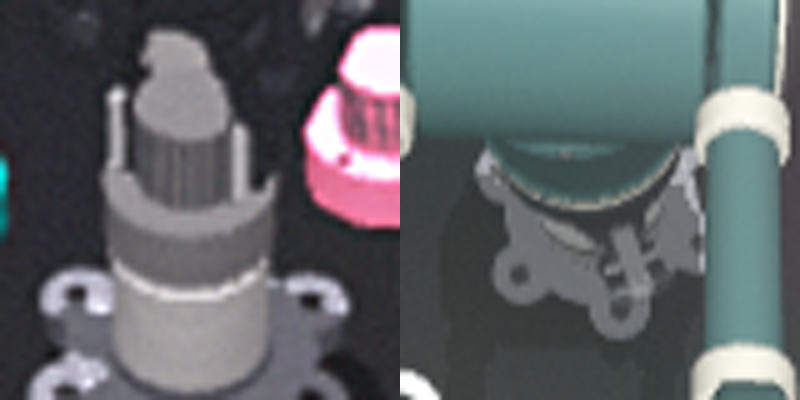

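The dot is now hidden behind the right finger, which is where bearing ~255° puts it. The jaws have turned 94.8° so far, forces are small, and the gap under the skirt has grown. I add 17°, then start the lift gently.

play_rows([
  {"translation": [0,0,-0.00017],"spin": -1},
  {"translation": [0,0,-0.00017],"spin": -1},
  {"translation": [0,0,-0.00017],"spin": -1},
  {"translation": [0,0,0],"spin": -0.4},
  {"translation": [0,0,0],"spin": 0},
])

```text
time: 6.45
tool_pos: [0.6067, 0.0059, 0.1055]
tcp_rot: [-1.397, -2.813, 0.001]
wrist_force: [0.6, 0.3, -1.4]
width: 0.45
```

play_rows([
  {"translation": [0,0,-0.002],"spin": 0},
  {"translation": [0,0,-0.003],"spin": 0},
  {"translation": [0,0,0],"spin": 0},
])

```text
time: 6.75
tool_pos: [0.6076, 0.006, 0.1117]
tcp_rot: [1.395, 2.814, 0.001]
wrist_force: [0.6, -0.2, -1.0]
width: 0.456
```

It comes up freely: the pull is about 1 N, which is the cap's own weight. I keep lifting.

play_rows([
  {"translation": [0,0,-0.01],"spin": 0},
  {"translation": [0,0,-0.015],"spin": 0},
  {"translation": [0,0,-0.025],"spin": 0},
  {"translation": [0,0,-0.03],"spin": 0},
  {"translation": [0,0,-0.02],"spin": 0},
])

```text
time: 7.25
tool_pos: [0.6085, 0.006, 0.2152]
tcp_rot: [1.393, 2.811, 0.003]
wrist_force: [0.4, 0.7, -1.1]
width: 0.456
```

Run:
```python
from h import *
import cv2
b=bot.read_camera('side')
s=bot.read_state();print(s['tool_pos'],s['tcp_rot'],s['wrist_force'],s['width'],s['q'])
T=np.array([[.5728,-.1927],[.5546,-.3988],[.3989,-.3808],[.4172,-.1809],[.5443,-.3869],[.389,-.3695],[.4132,-.175],[.5641,-.1862]])
print('tray top',T[:4].mean(0),'side',T[4:].mean(0))
c=T.mean(0); y=np.arctan2(s['tcp_rot'][1],s['tcp_rot'][0])*2
d=c-s['tool_pos'][:2]; print(c,np.degrees(y),d,'tool',d@[np.cos(y),np.sin(y)],d@[np.sin(y),-np.cos(y)])
cv2.imwrite('pics/side5.png',cv2.resize(b[90:250,220:440],(660,480),interpolation=cv2.INTER_CUBIC))
```

```text
[0.61039801 0.005886   0.21897382] [1.39093263 2.80666855 0.00663616] [1.08097427 0.46236516 1.57223357] 0.45475509114991036 [-3.11844667e-02  1.44421398e-01  1.76951437e+00  4.59473575e-05
  1.21756328e+00 -6.81783559e-01]
tray top [ 0.485875 -0.2883  ] side [ 0.47765 -0.2794 ]
[ 0.4817625 -0.28385  ] 127.27568393035718 [-0.12863551 -0.289736  ] tool -0.1526436073477499 -0.2778380320983544
```

View pics/side5.png

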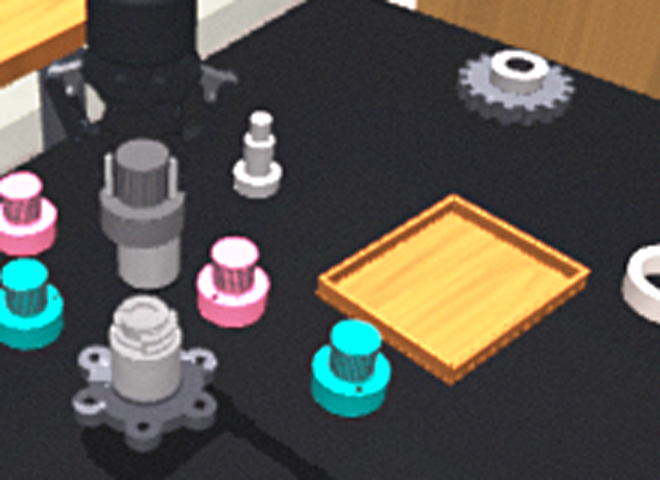

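The cap is off and held upright at crop (143,195), with the bare threaded neck visible below it. The tray spans crop (317–590,195–382). I move over its centre at about (0.482, −0.284).

play_rows([
  {"translation": [-0.022,-0.04,0],"spin": 0},
  {"translation": [-0.022,-0.04,0],"spin": 0},
  {"translation": [-0.022,-0.04,0],"spin": 0},
  {"translation": [-0.022,-0.04,0],"spin": 0},
  {"translation": [-0.022,-0.04,0],"spin": 0},
])

```text
time: 7.8
tool_pos: [0.5139, -0.2041, 0.2118]
tcp_rot: [1.394, 2.814, 0.0]
wrist_force: [0.7, -0.3, -0.6]
width: 0.454
```

play_rows([
  {"translation": [-0.022,-0.04,0],"spin": 0},
  {"translation": [-0.021,-0.038,0],"spin": 0},
  {"translation": [0,0,0],"spin": 0},
  {"translation": [0,0,0.03],"spin": 0},
  {"translation": [0,0,0],"spin": 0},
])

```text
time: 8.3
tool_pos: [0.4762, -0.2827, 0.1778]
tcp_rot: [-1.393, -2.808, -0.002]
wrist_force: [-0.5, 0.5, -1.5]
width: 0.452
```

Run:
```python
from h import *
import cv2
b=bot.read_camera('side');a=bot.read_camera('top')
s=bot.read_state();print(s['tool_pos'],s['tcp_rot'],s['wrist_force'],s['width'])
B=cv2.resize(b[110:240,300:430],(400,400),interpolation=cv2.INTER_CUBIC)
A=cv2.resize(a[190:310,320:440],(400,400),interpolation=cv2.INTER_CUBIC)
cv2.imwrite('pics/crop6.png',np.hstack([B,A]))
```

```text
[ 0.47815926 -0.28321244  0.18061737] [-1.39323243e+00 -2.81339340e+00 -7.54069960e-04] [ 0.84918348  0.80807158 -0.70812978] 0.45530565624964536
```

View pics/crop6.png

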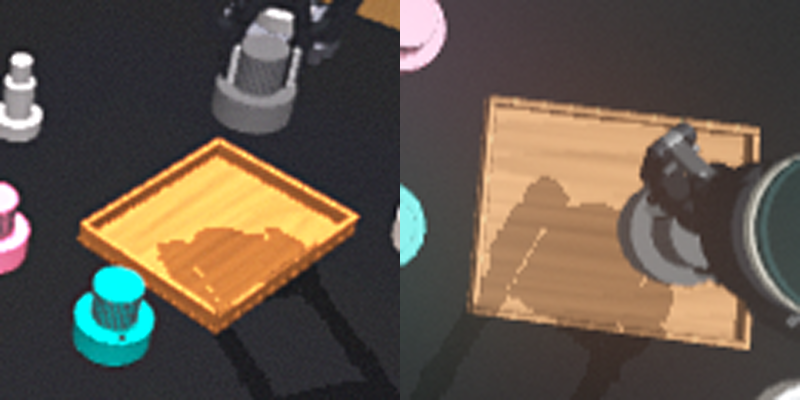

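The cap hangs above the tray's middle; its top-view offset to (680,240) is just parallax. I expect floor contact at TCP z≈0.036, so I lower quickly to ~0.05 and then slowly.

play_rows([
  {"translation": [0.0,0,0.035],"spin": 0},
  {"translation": [0,0,0.04],"spin": 0},
  {"translation": [0,0,0.035],"spin": 0},
  {"translation": [0,0,0.02],"spin": 0},
  {"translation": [0,0,0],"spin": 0},
])

```text
time: 8.9
tool_pos: [0.4771, -0.2821, 0.0487]
tcp_rot: [-1.391, -2.811, -0.001]
wrist_force: [-0.4, 0.9, -0.6]
width: 0.451
```

play_rows([
  {"translation": [0,0,0.004],"spin": 0},
  {"translation": [0,0,0.003],"spin": 0},
  {"translation": [0,0,0.002],"spin": 0},
  {"translation": [0,0,0],"spin": 0},
  {"translation": [0,0,0],"spin": 0},
])

```text
time: 9.4
tool_pos: [0.479, -0.2845, 0.0428]
tcp_rot: [1.394, 2.814, -0.0]
wrist_force: [-0.3, 1.1, -1.2]
width: 0.452
```

play_rows([
  {"translation": [0,0,0.002],"spin": 0},
  {"translation": [0,0,0.001],"spin": 0},
  {"translation": [0,0,0.001],"spin": 0},
  {"translation": [0,0,0],"spin": 0},
])

```text
time: 9.8
tool_pos: [0.4784, -0.284, 0.0377]
tcp_rot: [-1.395, -2.814, -0.0]
wrist_force: [0.1, -0.7, -1.8]
width: 0.451
```

play_rows([
  {"translation": [0,0,0.001],"spin": 0},
  {"translation": [0,0,0.001],"spin": 0},
  {"translation": [0,0,0],"spin": 0},
])

```text
time: 10.1
tool_pos: [0.4785, -0.2841, 0.0358]
tcp_rot: [-1.395, -2.815, -0.0]
wrist_force: [-1.0, 0.4, -0.8]
width: 0.453
```

play_rows([
  {"translation": [0,0,0.0005],"spin": 0},
  {"translation": [0,0,0.0005],"spin": 0},
  {"translation": [0,0,0],"spin": 0},
])

```text
time: 10.4
tool_pos: [0.4786, -0.2841, 0.035]
tcp_rot: [-1.395, -2.815, -0.0]
wrist_force: [-0.4, -0.1, -0.7]
width: 0.451
```

Run:
```python
from h import *
s=bot.read_state();print(s['tool_pos'],s['wrist_force'],s['joint_torque'])
```

```text
[ 0.47855819 -0.28411781  0.0349549 ] [-0.42925657 -0.09418327 -0.65123412] [-1.94987100e-03 -4.35715628e+01 -2.98171645e+01 -3.72303484e-04
 -1.44610880e-02  1.98654942e-05]
```

play_rows([
  {"translation": [0,0,0.0005],"spin": 0},
  {"translation": [0,0,0.0005],"spin": 0},
  {"translation": [0,0,0],"spin": 0},
])

```text
time: 10.7
tool_pos: [0.4786, -0.2841, 0.034]
tcp_rot: [-1.395, -2.815, 0.0]
wrist_force: [-0.3, 0.5, -0.7]
width: 0.451
```

play_rows([
  {"translation": [0,0,0.0005],"spin": 0},
  {"translation": [0,0,0.0005],"spin": 0},
  {"translation": [0,0,0],"spin": 0},
])

```text
time: 11.0
tool_pos: [0.4787, -0.2842, 0.0338]
tcp_rot: [-1.395, -2.815, 0.0]
wrist_force: [-1.7, 2.5, 4.7]
width: 0.448
```

Contact at 4.7 N. I release gently, then retreat straight up.

play_rows([
  {"translation": [0,0,0],"spin": 0},
  {"translation": [0,0,0],"spin": 0},
  {"translation": [0,0,0],"spin": 0},
], jaw=0.15)

```text
time: 11.3
tool_pos: [0.4786, -0.2842, 0.0329]
tcp_rot: [1.395, 2.815, -0.0]
wrist_force: [-0.0, -0.9, 0.0]
width: 0.576
```

play_rows([
  {"translation": [0,0,0],"spin": 0},
  {"translation": [0,0,0],"spin": 0},
  {"translation": [0,0,0],"spin": 0},
  {"translation": [0,0,0],"spin": 0},
  {"translation": [0,0,0],"spin": 0},
], jaw=0.9)

```text
time: 11.8
tool_pos: [0.4786, -0.2842, 0.033]
tcp_rot: [1.395, 2.815, 0.0]
wrist_force: [0.3, 0.0, -0.2]
width: 0.956
```

play_rows([
  {"translation": [0,0,-0.01],"spin": 0},
  {"translation": [0,0,-0.03],"spin": 0},
  {"translation": [0,0,-0.05],"spin": 0},
  {"translation": [0,0,-0.05],"spin": 0},
  {"translation": [0,0,-0.05],"spin": 0},
])

```text
time: 12.3
tool_pos: [0.4783, -0.284, 0.2256]
tcp_rot: [1.395, 2.815, -0.0]
wrist_force: [0.5, 0.2, -0.4]
width: 0.949
```

play_rows([
  {"translation": [-0.02,-0.04,0],"spin": 0},
  {"translation": [-0.02,-0.04,0],"spin": 0},
  {"translation": [-0.02,-0.04,0],"spin": 0},
  {"translation": [0,0,0],"spin": 0},
  {"translation": [0,0,0],"spin": 0},
])

```text
time: 12.8
tool_pos: [0.4189, -0.4053, 0.2236]
tcp_rot: [1.398, 2.813, 0.001]
wrist_force: [0.3, 0.6, -0.4]
width: 0.951
```

Run:
```python
from h import *
import cv2
b=bot.read_camera('side');a=bot.read_camera('top')
s=bot.read_state();print(s['time'],s['tool_pos'],s['wrist_force'],s['width'])
B=cv2.resize(b[110:240,230:430],(480,312),interpolation=cv2.INTER_CUBIC)
A=cv2.resize(a[170:310,320:440],(267,312),interpolation=cv2.INTER_CUBIC)
cv2.imwrite('pics/crop7.png',np.hstack([B,A]))
```

```text
12.9 [ 0.41969908 -0.40388819  0.22325371] [0.4445697  0.2876531  0.21370551] 0.9538740310735841
```

View pics/crop7.png

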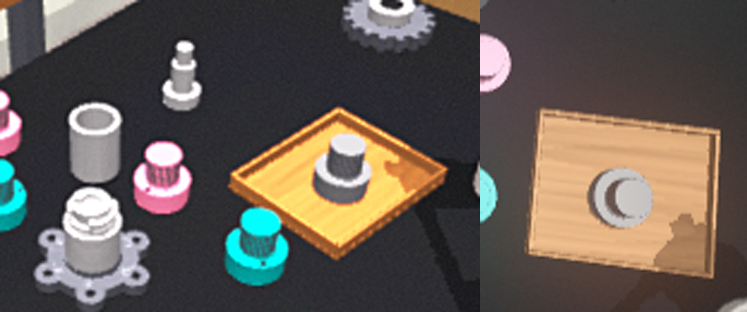

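The cap stands knob up near the middle of the tray, at crop (343,170) in the side view and (622,198) in the top view. The neck is bare and the gripper is clear, so I hand in.

```bash
python3 -c "
from workcell import bot
print(bot.finish_job())"
```

```text
the job is handed in; nothing more can be done
None
```

I unscrewed the grey cap from the cylinder with the six-lobed base, about 112° anticlockwise, and lifted it clear. I then set it down knob up near the middle of the wooden tray, and handed the job in at about 13 s.

- **Thread release:** the cap came free with only about 1 N of pull, which is its own weight.
- **Set-down:** it touched the tray floor at about 5 N before I opened the jaws.
- **Last pictures:** both cameras show the cap upright in the tray, the threaded neck bare and the gripper well clear. The look-alikes visible in those crops appear unmoved.

Two checks were weaker than the rest:
- **Tray centre:** the two cameras disagreed by about 8–9 mm on each axis, so I used the average. The tray has room to spare for this.
- **End of the turn:** the black dot was hidden behind a finger by then, so I judged the last part of the turn from the jaw angle and the free lift.

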